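Run out the drum-shell support plank and hold it down

TASK

Set up the overhanging arm that a drum shell will be hung over for fitting its lugs: first move the yellow-labelled can out of the plank's way and leave it standing upright on the round green pad. Then slide the plank out over the end of the wooden riser, without lifting it, until its red line is right at the riser's edge and the plank sticks out square to that edge, near the middle of its width. It is nose-heavy and would tip there, so finish while still holding its blue block, the plank flat on the riser; never let it tip or run into the can, and leave the mug, the tape roll and the wooden block where they are.

Things in the scene. Friction and masses are not known exactly. Their poses are not given: they have to be found in the camera images.
- can_center (a point): centre of a loose upright round can with a yellow label, 56 mm diameter, 150 mm tall, about 0.3 kg; this point is 75 mm above its foot. It stands on the bench just beyond the plank's nose, in its way, and rises above the plank. Grasp it 25 to 40 mm below its top, closing the fingers along the riser's x, to keep the gripper clear of the plank. z is up.
- pad_top (a point): centre of the top of a fixed round green pad, 100 mm diameter, 4 mm thick, lying on the bench, for the can to stand on.
- riser_edge (a point): middle of the top edge at the open end of the fixed plywood riser (a low stand 150 mm wide along x, 340 mm long along y, top 80 mm above the bench). Its y axis points from this edge back along the riser, so the plank slides out along its -y; x lies along the edge, z is up. The riser's top stretches from this edge 340 mm in +y.
- plank_mark (a point): point on the underside of the loose plank, middle of its width, right under the red line across it. The plank is 80 mm wide (x), 340 mm long (y), 15 mm thick; its own -y points out to the nose end, 200 mm from the red line; the tail end is 140 mm from the red line in +y.
- plank_grip (a point): centre of the blue wooden grip block fixed upright on the plank's tail, 24 mm wide (plank x), 50 mm long (plank y), 50 mm tall, its top 65 mm above the plank's underside; this point is 100 mm from the red line in plank +y and 40 mm above the underside. Pinch it across its 24 mm width from above; same axes as the plank.
- plank: the plank as a whole, 0.4 to 0.65 kg; origin at the centre of its underside, 30 mm from the red line towards the nose. The nose carries an aluminium block 40 mm long, full width, rising to 35 mm above the underside. With the red line at the riser's edge the centre of mass is about 70 mm beyond the edge: it tips unless held down by some 3 to 5 N at the blue block.
- can: the can as a whole; origin at the centre of its foot.
- riser: the riser as a whole, fixed; origin under its centre on the bench, 170 mm in y from its open end, axes as its edge.
- mug: bystander: black mug, 80 mm diameter, 90 mm tall, on the bench beyond the riser; origin at the centre of its foot. Not to be moved.
- tape: bystander: roll of pale tape lying flat, 90 mm diameter, 40 mm tall, on the bench beyond the riser; origin at the centre of its underside. Not to be moved.
- wedge: bystander: dark wooden block 50 x 90 x 35 mm, on the bench on the robot's side of the riser; origin at the centre of its underside. Not to be moved.
Not all that is in view belongs to the job. There is more than one size of the part that bears pad_top; the job needs the smaller.

How it is judged:
On the way:
1. the can stands upright on the green pad, let go (horizontal distance between can_center and pad_top below 0.03 m and angle between can_center's own z axis and vertical below 0.1 rad and z of can_center in the frame of pad_top between 0.065 and 0.085 m and contact force between the fingers and can below 0.05 N), for 0.2 s.
At the end, for the whole second after the job is handed in: Can upright on the pad (30 mm, 0.1 rad); red line within 7 mm of the riser edge, plank middle within 35 mm of the edge middle, square within 0.09 rad, level within 0.06 rad, lying on the riser (6 mm, pressing on it), still, held by the fingers with over 1 N, clear of the can (horizontal distance between can_center and pad_top below 0.03 m and angle between can_center's own z axis and vertical below 0.1 rad and z of can_center in the frame of pad_top between 0.065 and 0.085 m and y of plank_mark in the frame of riser_edge between -0.007 and 0.007 m and x of plank_mark in the frame of riser_edge between -0.035 and 0.035 m and z of plank_mark in the frame of riser_edge between -0.006 and 0.006 m and angle between the y axis of plank_mark and the y axis of riser_edge, either way round below 0.09 rad and angle between plank_mark's own z axis and vertical below 0.06 rad and linear speed of plank below 0.02 m/s and contact force between the fingers and plank above 1 N and contact force between plank and can below 0.2 N and contact force between plank and riser above 0.3 N); the arm keeps its last pose, push and grip.
It fails at once if the plank tips (angle between plank_mark's own z axis and vertical above 0.2 rad).
It fails at once if the plank is lifted off the riser (z of plank_mark in the frame of riser_edge above 0.025 m).
It fails at once if the plank runs into the can (contact force between plank and can above 1 N).
It fails at once if the can is knocked over (angle between can_center's own z axis and vertical above 0.6 rad).
It fails at once if the mug, tape roll or wooden block is moved from its place (distance of any of mug, tape, wedge from where it was at the start of the episode above 0.03 m).
It also fails if it takes over 56 s, if anything falls off the work surface, if the arm or the gripper's body presses on something with over 40 N, if the wrist force passes 120 N, or if a joint passes its speed limit or range.

ROBOT

A 7-joint arm with a two-finger parallel gripper is mounted at the origin on the work surface. World frame = base frame: x ahead of the robot, y to its left, z up, the work surface at z = 0. Lengths are in m, angles in rad, forces in N, time in s.
With the tool pointing down it reaches from about 0.425 to 0.8 m from the base axis. Payload 8.3 kg.
Tool frame: the origin (TCP) lies on the centre line of the jaws, within the pads' length; the fingertips stand env.finger_overhang ahead of it and the grasp point (between the pads) lies 8 mm behind it (env.finger_overhang is the distance from the TCP to the fingertips, in m); x points along the fingers, z is the direction in which the jaws open and shut, and the axes are right-handed (so a half turn about x gives the same grasp; the last joint's range is limited). The gripper opens to 85 mm and grips with 20 to 120 N. Pads are 22 mm wide; open, the fingers measure 114 mm over their backs; the gripper's body (76 mm by 85 mm) begins 54 mm behind the grasp point. The pads swing forward as they close: fully open they stand 13 mm farther back than shut.
Start: joints at [-1.338, 0.383, 0.016, 1.37, -0.006, 1.388, -0.046], TCP at [0.182, 0.598, 0.242] pointing down, gripper open.
Joint ranges: [-2.95, 2.95], [-0.25, 2.06], [-1.52, 1.56], [0.18, 2.33], [-1.44, 4.58], [0.02, 2.06], [-3.01, 3.01]. Speed limits (rad/s): [2.39, 2.39, 3.01, 3.01, 3.14, 3.14, 3.14].

INTERFACE

Orientations are given as [roll, pitch, yaw] about the fixed x, y, z axes, in that order (R = Rz(yaw) Ry(pitch) Rx(roll)).
In Python, from station import env gives the robot as it stands.
- The arm moves only by the shell command python3 -m handwheel 'ROWS' [FORCE]. ROWS is JSON, a list that holds one entry, the list of rows, each a list of 5 numbers: the shift along the tool's x, y, z in units of 40 mm (1.0 is 40 mm), then the turn about the tool's x in units of 6 degrees (1.0 is 6 degrees), then the closure, from 0 (fully open) to 1 (shut). In form: [[[tx, ty, tz, twist, grip], ...]]. A call has 1 to 12 rows; each row is the pose to reach, as a shift and turn from the pose commanded when the call began, along the tool's axes at that moment; what a row does not reach only later rows make up. A row lasts 1/10 s, in which the tool goes at most 50 mm and 8.59 degrees, less where a joint would pass 70% of its speed; a pose out of reach is approached as far as the arm can. A call with a gripper value outside its range is refused whole. The fingers move at their own pace and stop on an object; FORCE is the grip in N (left out, the last holds). Time passes only in rows, so rows that repeat a pose let the fingers close. It gives the time, the measured TCP pose, the force and the opening at its end, in the units of the state.
- env.read_state(): the state, without advancing time (a new reading comes with each control period).
- env.capture(name): name is "scene" or "top" or "wrist"; returns (picture, depth): 420x560x3 uint8, blue, green, red; 420x560 float32, m along the optical axis (not along the pixel's ray), 0 where there is no reading.
- env.camera_params(name): a dict with "camera_matrix" (3x3 intrinsics, pixels), "rvec" (rotation vector, rad) and "tvec" (3), from world to camera coordinates, as OpenCV has them; the wrist camera has in their place "T_tool_cam" (4x4, takes a point from camera to tool coordinates, whose origin is the TCP and whose axes are the tool frame's). Camera axes: x right, y down, z forward; pixel columns grow to the right and rows downward; lengths in m; the calibration is good to about 2 mm. The wrist camera is an equidistant fisheye: a pixel r from the principal point sees the ray r / f radians off the axis. A picture is of the moment at which its call begins: read the wrist's pose just before it. camera_params takes no time and is no camera call.
- env.sign_off(): hands the job in, once; it reports no verdict.
The state is a dict: "clock": time; "joint_pos": joint angles; "qd": joint speeds; "effort": joint torques, N m; "position": TCP position; "tcp_rot": TCP orientation; "ft_force": force on the tool from outside, world axes, zero at the start; "moment": the same for the moment, N m; "opening": finger opening in m.
Only numpy, scipy, OpenCV 4.12 (cv2) and the standard library are available. Lean on these libraries where they do the work, as an engineer would, in place of code of your own. Each camera call takes 0.05 s, during which the arm holds its last target.

## Working session

There is one attempt and no reset: what is moved stays moved. The work goes in short steps, Python scripts to look and compute and a shell command to move; the robot and the scene stay as the last step left them, time stands still between calls to the robot, and variables do not carry over. Pictures are saved under pics/ and viewed, and the job is handed in when it is done.

```bash
ls; mkdir -p pics
python3 - <<'E'
from station import env
import cv2,numpy as np
print(env.read_state()); print(env.finger_overhang)
for n in ("scene","top"):
    p,d=env.capture(n); cv2.imwrite(f"pics/{n}0.png",p); np.save(f"pics/{n}0_d.npy",d); print(n,env.camera_params(n))
s=env.read_state()
p,d=env.capture("wrist"); cv2.imwrite("pics/wrist0.png",p); print(env.camera_params("wrist"))
E
```

```text
pics
{'clock': 0.0, 'joint_pos': array([-1.33790542,  0.38423706,  0.01636627,  1.37117266, -0.00634549,
        1.38817988, -0.04652934]), 'qd': array([-0.00252292, -0.00045466, -0.00015513,  0.00077713, -0.00037473,
       -0.00030787, -0.00031735]), 'effort': array([-9.35012977e-04, -6.27608156e+01,  8.43464490e-01, -3.71820939e+01,
        1.64993276e-02,  1.40828057e-02, -2.92552227e-05]), 'position': array([0.18199085, 0.59741176, 0.24127106]), 'tcp_rot': array([ 3.13525317,  1.56884671, -1.87289358]), 'ft_force': array([ 0.78603475, -0.76023199, -0.19613839]), 'moment': array([-0.01087125,  0.00113013, -0.05974743]), 'opening': 0.08559568525887429}
0.011
scene {'camera_matrix': array([[462.44549583,   0.        , 286.50902673],
       [  0.        , 462.44549583, 213.11410607],
       [  0.        ,   0.        ,   1.        ]]), 'rvec': array([ 1.25523753,  2.26668704, -0.99159235]), 'tvec': array([ 0.28716718, -0.26509761,  1.4277098 ])}
top {'camera_matrix': array([[421.6632303 ,   0.        , 269.75903073],
       [  0.        , 421.6632303 , 217.87419402],
       [  0.        ,   0.        ,   1.        ]]), 'rvec': array([ 2.12225293, -2.07443345,  0.24477576]), 'tvec': array([-0.01418706,  0.58932405,  0.86966065])}
{'camera_matrix': array([[325.1922621 ,   0.        , 278.30058059],
       [  0.        , 325.1922621 , 209.34068459],
       [  0.        ,   0.        ,   1.        ]]), 'T_tool_cam': array([[-6.05570695e-04, -2.76854490e-01,  9.60911663e-01,
        -1.31304177e-01],
       [ 5.76641094e-04, -9.60911777e-01, -2.76854159e-01,
         7.05010180e-02],
       [ 9.99999650e-01,  3.86446388e-04,  7.41545688e-04,
         6.08051853e-04],
       [ 0.00000000e+00,  0.00000000e+00,  0.00000000e+00,
         1.00000000e+00]])}
```

View pics/scene0.png

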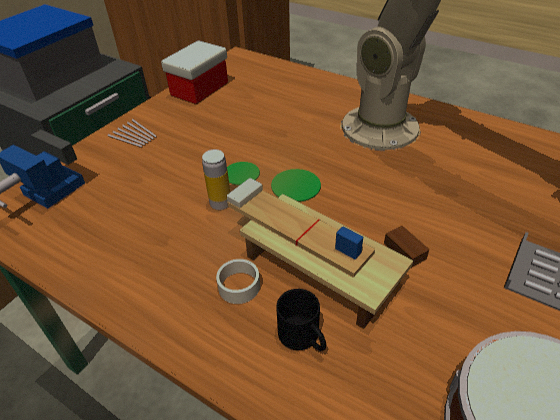

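View pics/top0.png

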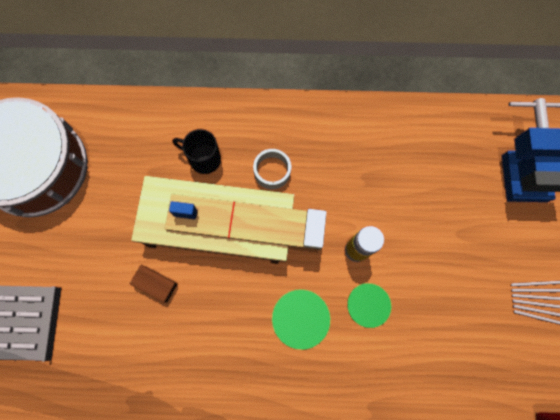

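View pics/wrist0.png

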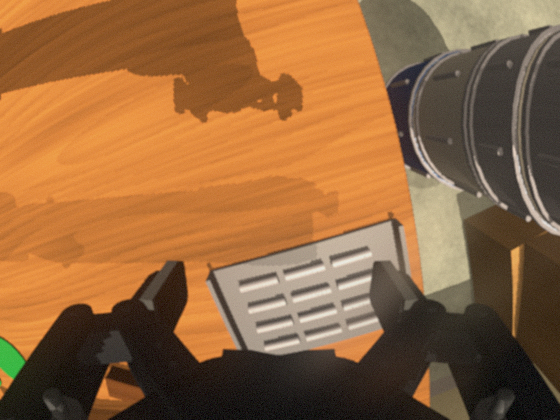

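Two green discs are candidates for pad_top: the one at top-view pixel (301,319), about 58 px across, and the one at (369,305), about 43 px. The job needs the smaller, 100 mm one, so I'll measure both diameters. The can's white top is at (369,240), the red line at about (232,219), the blue block at (182,210) and the riser's open end at about x=290.

```bash
cat > h.py <<'E'
import numpy as np,cv2
from station import env
def cam(n):
    c=env.camera_params(n);R,_=cv2.Rodrigues(c["rvec"]);return c["camera_matrix"],R,np.asarray(c["tvec"]).ravel()
def ray(n,uv):
    K,R,t=cam(n);d=R.T@np.linalg.solve(K,[uv[0],uv[1],1.]);return -R.T@t,d
def onz(n,uv,z):
    o,d=ray(n,uv);return o+d*(z-o[2])/d[2]
def proj(n,P):
    K,R,t=cam(n);p=K@(R@np.asarray(P,float)+t);return p[:2]/p[2]
def tri(a,b):
    o1,d1=ray("top",a);o2,d2=ray("scene",b)
    A=np.c_[d1,-d2];s=np.linalg.lstsq(A,o2-o1,rcond=None)[0]
    p,q=o1+s[0]*d1,o2+s[1]*d2;return (p+q)/2,np.linalg.norm(p-q)
def dep(n,uv,d):
    K,R,t=cam(n);z=np.median(d[int(uv[1])-1:int(uv[1])+2,int(uv[0])-1:int(uv[0])+2]);return R.T@(z*np.linalg.solve(K,[uv[0],uv[1],1.])-t)
def blobs(img,lo,hi,amin=30):
    m=cv2.inRange(cv2.cvtColor(img,cv2.COLOR_BGR2HSV),np.array(lo),np.array(hi))
    k,l,st,c=cv2.connectedComponentsWithStats(m)
    return [(c[i],st[i,4],(l==i).astype(np.uint8)) for i in range(1,k) if st[i,4]>amin]
E
python3 - <<'E'
from h import *
np.set_printoptions(precision=4,suppress=True)
I={n:cv2.imread(f"pics/{n}0.png") for n in("top","scene")};D={n:np.load(f"pics/{n}0_d.npy") for n in I}
print("camera z",ray("top",(0,0))[0],ray("scene",(0,0))[0])
for n in I:
    for nm,lo,hi in (("green",(45,120,60),(75,255,255)),("blue",(105,120,60),(125,255,255)),("red",(0,200,100),(4,255,255)),("yellow",(20,120,60),(30,255,255)),("white",(0,0,150),(180,40,255))):
        for c,a,m in blobs(I[n],lo,hi):
            r=cv2.minAreaRect(np.argwhere(m)[:,::-1].astype(np.float32))
            if 90<c[0]<450 and 130<c[1]<400: print(n,nm,c,a,"rect",r,"depthpt",dep(n,c,D[n]))
def crop(n,x0,y0,x1,y1,s): cv2.imwrite(f"pics/{n}0_crop.png",cv2.resize(I[n][y0:y1,x0:x1],None,fx=s,fy=s,interpolation=cv2.INTER_CUBIC))
crop("top",125,165,405,365,2.8); crop("scene",190,140,420,330,3)
E
```

```text
camera z [ 0.3737 -0.0031  0.9819] [1.175  0.4267 0.7927]
top green [368.914  305.1893] 1500 rect ((369.0, 305.5), (43.0, 42.0), 90.0) depthpt [ 0.4061 -0.2307  0.0033]
top green [300.7492 319.0992] 2691 rect ((300.5, 319.0), (58.0, 57.0), 90.0) depthpt [ 0.3719 -0.0756  0.0056]
top blue [181.5516 208.1587] 252 rect ((181.54998779296875, 208.14999389648438), (23.4759464263916, 10.889445304870605), 8.13010311126709) depthpt [0.5879 0.1804 0.1445]
top yellow [212.     221.4107] 56 rect ((211.0, 220.5), (7.0, 24.0), 90.0) depthpt [0.5728 0.1237 0.0938]
top yellow [353.5512 250.5276] 127 rect ((353.9668273925781, 249.62449645996094), (22.81992530822754, 12.708101272583008), 59.931419372558594) depthpt [ 0.5171 -0.1815  0.0893]
top white [271.6768 166.6162] 297 rect ((272.0, 166.5), (35.0, 36.0), 90.0) depthpt [ 0.7356 -0.0024  0.    ]
top white [314.5631 227.9071] 689 rect ((314.6280822753906, 227.84754943847656), (18.883792877197266, 36.88413619995117), 6.340191841125488) depthpt [ 0.5592 -0.0956  0.1143]
top white [370.3745 238.7625] 518 rect ((370.5, 239.0), (24.0, 25.0), 90.0) depthp
[... 1087 characters left out ...]
000305175781, 215.50001525878906), (19.230182647705078, 4.4721360206604), 26.56505012512207) depthpt [0.5412 0.0595 0.0932]
scene yellow [324.0816 224.7959] 49 rect ((324.3280334472656, 224.68470764160156), (17.72004508972168, 5.8690595626831055), 16.389541625976562) depthpt [0.545  0.1046 0.0918]
scene white [212.8286 155.7857] 210 rect ((212.5, 156.0), (12.0, 21.0), 90.0) depthpt [ 0.5304 -0.2045  0.148 ]
scene white [243.6435 189.8217] 359 rect ((243.50001525878906, 190.00001525878906), (12.20000171661377, 33.599998474121094), 53.13010025024414) depthpt [ 0.5602 -0.0963  0.1125]
scene white [237.3252 276.5935] 246 rect ((237.5, 276.0), (32.0, 41.0), 90.0) depthpt [ 0.7012 -0.0212 -0.0006]
```

View pics/top0_crop.png

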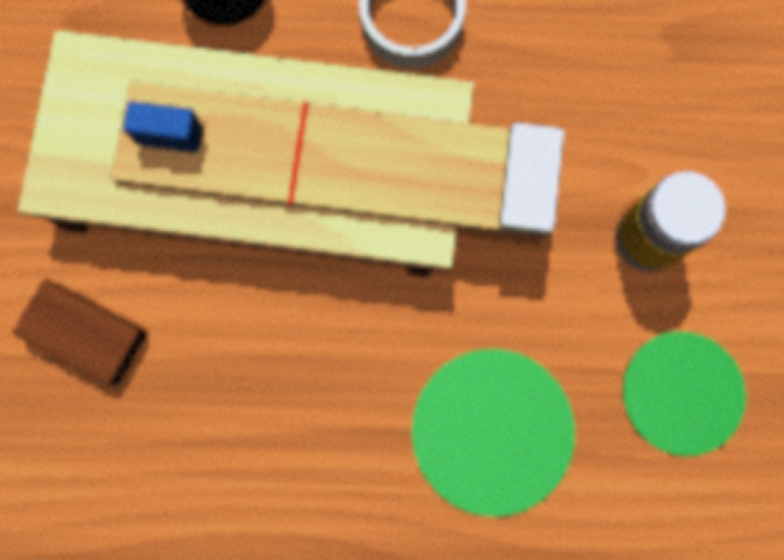

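View pics/scene0_crop.png

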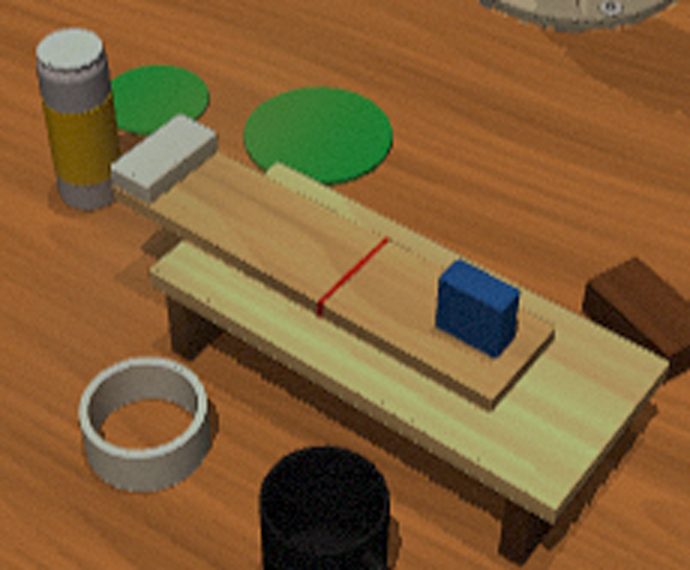

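Run:
```python
from h import *
np.set_printoptions(precision=4,suppress=True)
T=lambda u,v:((u+.5)/2.8-.5+125,(v+.5)/2.8-.5+165)
S=lambda u,v:((u+.5)/3-.5+190,(v+.5)/3-.5+140)
P={}
for nm,a,b in (("riser far corner(+x)",T(473,83),S(150,268)),("riser near corner",T(453,268),S(275,163)),("riser tail +x",T(57,31),S(555,516)),("riser tail -x",T(19,211),S(667,366)),
 ("red far",T(305,103),S(320,303)),("red near",T(291,204),S(388,240)),
 ("plank tail far",T(128,82),S(491,404)),("plank tail near",T(115,182),S(553,328)),
 ("nose top a",T(511,124),S(150,197)),("nose top b",T(562,130),S(112,170)),
 ("blue tl",T(126,103),S(515,293)),("blue tr",T(192,109),S(438,275)),("blue br",T(197,139),S(455,262)),
 ("cantop",T(687,207),S(71,48)),("pad small",(368.9,305.2),S(159,99)),("pad big",(300.75,319.1),S(319,136))):
    p,e=tri(a,b);P[nm]=p;print(nm,p,"gap %.4f"%e)
r=lambda a,b:P[a]-P[b]
print("riser width",np.linalg.norm(r("riser far corner(+x)","riser near corner")),"len",np.linalg.norm(r("riser far corner(+x)","riser tail +x")))
for nm in (("riser far corner(+x)","riser tail +x"),("riser near corner","riser tail -x"),("red far","red near"),("plank tail far","plank tail near"),("riser far corner(+x)","riser near corner")):
    v=r(*nm);print(nm,np.linalg.norm(v[:2]),np.degrees(np.arctan2(v[1],v[0])))
for n,c,w in (("s",(368.9,305.2),21.5),("b",(300.75,319.1),29)):
    print(n,onz("top",c,.004),"diam",np.linalg.norm(onz("top",(c[0]-w,c[1]),.004)-onz("top",(c[0]+w,c[1]),.004)))
print("can top",onz("top",(370.4,238.8),.15),onz("scene",S(71,48),.15))
for z,l in ((.08,((473,83),(453,268),(57,31),(19,211))),(.095,((305,103),(291,204),(128,82),(115,182)))):
    for q in l: print(z,q,onz("top",T(*q),z))
for q in ((126,103),(192,109),(134,133)): print("blue",onz("top",T(*q),.145))
```

```text
riser far corner(+x) [ 0.6414 -0.0518  0.0799] gap 0.0021
riser near corner [ 0.4941 -0.0386  0.077 ] gap 0.0006
riser tail +x [0.6792 0.285  0.0738] gap 0.0026
riser tail -x [0.5311 0.2996 0.0761] gap 0.0007
red far [0.6181 0.0793 0.0945] gap 0.0009
red near [0.5381 0.0871 0.0927] gap 0.0017
plank tail far [0.6333 0.2187 0.0909] gap 0.0004
plank tail near [0.5526 0.2237 0.0905] gap 0.0019
nose top a [ 0.6015 -0.0794  0.1054] gap 0.0031
nose top b [ 0.5964 -0.1179  0.1105] gap 0.0028
blue tl [0.5969 0.2068 0.1552] gap 0.0081
blue tr [0.5976 0.1571 0.1456] gap 0.0007
blue br [0.5757 0.1557 0.1382] gap 0.0059
cantop [ 0.5318 -0.2023  0.1502] gap 0.0013
pad small [ 0.4048 -0.2284  0.0032] gap 0.0050
pad big [ 0.3713 -0.0751  0.0011] gap 0.0021
riser width 0.1478834103824317 len 0.33897312851727446
('riser far corner(+x)', 'riser tail +x') 0.33891808915417077 -96.41004048795878
('riser near corner', 'riser tail -x') 0.3402665222680763 -96.22742848600733
('red far', 'red near') 0.08042881005450339 -5.629109208346008
('plank tail far', 'plank tail near') 0.08087482543657085 -3.572427283813467
('riser far corner(+x)', 'riser near corner') 0.1478539100049197 -5.115804415440665
s [ 0.4061 -0.2305  0.004 ] diam 0.09781715926309995
b [ 0.3718 -0.0757  0.004 ] diam 0.13085136373542997
can top [ 0.5318 -0.2037  0.15  ] [ 0.5314 -0.2018  0.15  ]
0.08 (473, 83) [ 0.642  -0.0527  0.08  ]
0.08 (453, 268) [ 0.4939 -0.0387  0.08  ]
0.08 (57, 31) [0.6777 0.2818 0.08  ]
0.08 (19, 211) [0.5305 0.298  0.08  ]
0.095 (305, 103) [0.6182 0.0788 0.095 ]
0.095 (291, 204) [0.5381 0.0861 0.095 ]
0.095 (128, 82) [0.632  0.2179 0.095 ]
0.095 (115, 182) [0.5521 0.2217 0.095 ]
blue [0.6014 0.2056 0.145 ]
blue [0.5979 0.1569 0.145 ]
blue [0.5788 0.1981 0.145 ]
```

Small pad (369,305): measured 98 mm across at (0.406,-0.2305), so it is the target. The other measures 131 mm, so it is the large one. The heights, riser width and length, and red-line width match the text. Next I'll work out the tool moves.

```bash
cat > plan.py <<'E'
from h import *
from scipy.spatial.transform import Rotation as Ro
np.set_printoptions(precision=4,suppress=True)
def Rt(s): return Ro.from_euler("xyz",s["tcp_rot"]).as_matrix()
RX=np.array([.9943,-.1066,0])
def go(target,zdir=RX,s=None):
    s=s or env.read_state();R=Rt(s);d=R.T@(np.asarray(target)-s["position"])/.04
    zt=R.T@zdir; a=np.degrees(np.arctan2(-zt[1],zt[2])); a=(a+90)%180-90
    print("shift units",d,"twist units",a/6,"(alt",(a-180*np.sign(a))/6,")")
if __name__=="__main__":
    s=env.read_state();print(s["position"],"\n",Rt(s),"\n",s["joint_pos"],s["ft_force"],s["opening"],s["clock"])
E
python3 - <<'E'
from plan import *
print(Rt(env.read_state()))
go([.50,.15,.24]);go([.5315,-.203,.24])
E
```

```text
[[-0.0004 -0.9566  0.2914]
 [-0.0014  0.2914  0.9566]
 [-1.     -0.     -0.0015]]
shift units [  0.0507 -10.8644  -8.3862] twist units 13.196013334817252 (alt -16.803986665182748 )
shift units [  0.0629 -14.1895 -16.5986] twist units 13.196013334817252 (alt -16.803986665182748 )
```

```bash
python3 -m handwheel '[[[0,-0.4,-0.3,0.5,0],[0,-1.3,-1,1.2,0],[0,-2.4,-1.8,2,0],[0,-3.5,-2.7,2.8,0],[0,-4.6,-3.5,3.6,0],[0,-5.7,-4.4,4.4,0],[0,-6.8,-5.2,5.2,0],[0,-7.9,-6.1,6,0],[0,-8.9,-6.9,6.7,0],[0,-9.8,-7.6,7.4,0],[0,-10.5,-8.1,7.8,0],[0,-10.8,-8.4,8,0]]]' 20
python3 - <<'E'
from plan import *
go([.5315,-.203,.24])
E
```

```text
clock: 1.35
position: [0.4991, 0.1465, 0.2424]
tcp_rot: [-1.325, 1.57, -0.893]
ft_force: [0.1, -0.8, 0.1]
opening: 0.0855
shift units [ 0.0681 -8.2752 -2.9215] twist units 5.143053445305043 (alt -24.856946554694957 )
```

```bash
python3 -m handwheel '[[[0,-0.3,-0.1,0.4,0],[0,-1.2,-0.4,1,0],[0,-2.3,-0.8,1.6,0],[0,-3.4,-1.2,2.3,0],[0,-4.5,-1.6,3,0],[0,-5.5,-1.95,3.6,0],[0,-6.5,-2.3,4.2,0],[0,-7.3,-2.6,4.6,0],[0,-7.9,-2.8,5,0],[0,-8.25,-2.9,5.15,0],[0,-8.28,-2.92,5.15,0],[0,-8.28,-2.92,5.15,0]]]'
python3 - <<'E'
from plan import *
s=env.read_state();p,d=env.capture("wrist");cv2.imwrite("pics/wrist1.png",p)
p2,_=env.capture("top");cv2.imwrite("pics/top1.png",p2)
p2,_=env.capture("scene");cv2.imwrite("pics/scene1.png",p2)
print(s["joint_pos"])
go([.5315,-.203,.11])
# expected can top pix in wrist
c=env.camera_params("wrist");T=c["T_tool_cam"];K=c["camera_matrix"]
W=np.eye(4);W[:3,:3]=Rt(s);W[:3,3]=s["position"]
q=np.linalg.inv(W@T)@np.array([.5315,-.203,.15,1]);th=np.arctan2(np.hypot(q[0],q[1]),q[2]);u=q[:2]/np.hypot(q[0],q[1])*th*K[0,0]+K[:2,2];print("can top expected",u)
E
```

```text
clock: 2.55
position: [0.532, -0.1976, 0.2419]
tcp_rot: [2.481, 1.57, 2.38]
ft_force: [0.5, 1.3, -0.3]
opening: 0.0855
[-0.2977  0.3118  0.7586  1.5601 -0.218   1.3577  0.3829]
shift units [ 3.3049 -0.1549 -0.0047] twist units 0.07552333419985995 (alt -29.924476665800142 )
can top expected [278.3914 225.5216]
```

View pics/wrist1.png

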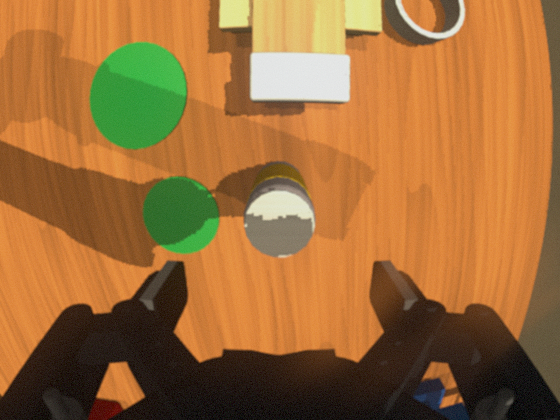

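View pics/scene1.png

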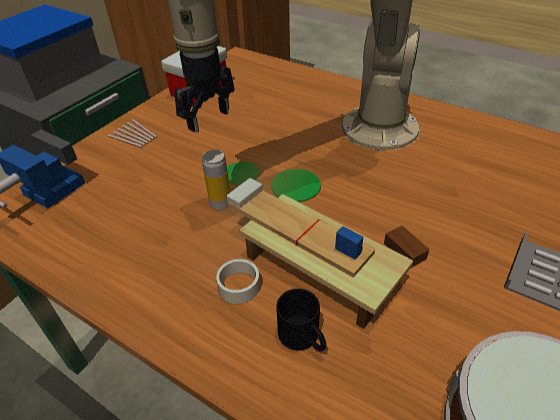

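Wrist view: the can's white top is centred at (279,223) against (278,225) predicted, so the fix holds. The small pad is at (181,215), left of the can, and the larger at (139,95). The plank's nose (300,78) is well clear of where the fingers will go. I'm descending to grasp.

```bash
python3 -m handwheel '[[[0.2,-0.15,0,0.08,0],[0.7,-0.15,0,0.08,0],[1.3,-0.15,0,0.08,0],[1.9,-0.15,0,0.08,0],[2.5,-0.15,0,0.08,0],[3,-0.15,0,0.08,0],[3.2,-0.15,0,0.08,0],[3.3,-0.15,0,0.08,0],[3.3,-0.15,0,0.08,0]]]'; python3 plan.py;  python3 - <<'E'
from plan import *
go([.5315,-.203,.11])
E
```

```text
clock: 3.6
position: [0.5314, -0.2049, 0.1104]
tcp_rot: [-1.971, 1.571, -2.081]
ft_force: [-0.4, -0.8, 0.4]
opening: 0.0859
[ 0.5314 -0.2049  0.1104] 
 [[-0.0001  0.11    0.9939]
 [-0.0002  0.9939 -0.11  ]
 [-1.     -0.0002 -0.0001]] 
 [-0.2433  0.4358  0.7138  1.7254 -0.3154  1.0985  0.4595] [-0.4016 -0.8318  0.4207] 0.08592239137928365 3.6
shift units [ 0.0093  0.0485 -0.0018] twist units -0.03256122740929612 (alt 29.967438772590707 )
```

Now close. The can is about 3 N, so 40 N of grip is ample.

```bash
python3 -m handwheel '[[[0,0,0,0,0.3],[0,0,0,0,0.5],[0,0,0,0,0.6],[0,0,0,0,0.6],[0,0,0,0,0.6],[0,0,0,0,0.6]]]' 40; python3 plan.py
```

```text
clock: 4.2
position: [0.5319, -0.2052, 0.1115]
tcp_rot: [0.002, 1.569, -0.108]
ft_force: [-1.6, -0.4, 4.4]
opening: 0.055
[ 0.5319 -0.2052  0.1115] 
 [[ 0.0018  0.1101  0.9939]
 [-0.0002  0.9939 -0.1101]
 [-1.      0.      0.0018]] 
 [-0.2433  0.4344  0.7143  1.7243 -0.3153  1.0991  0.4595] [-1.5895 -0.4335  4.3642] 0.054967559600684175 4.2
```

```bash
python3 -m handwheel '[[[-0.3,0,0,0,0.6],[-0.8,0,0,0,0.6],[-1,0,0,0,0.6],[-1,0,0,0,0.6],[-1,0,0,0,0.6]]]'
python3 - <<'E'
from plan import *
go([.406,-.2325,.15])
p,_=env.capture("scene");cv2.imwrite("pics/scene2.png",p[120:300,150:420]);p,_=env.capture("top");cv2.imwrite("pics/top2.png",p)
E
```

```text
clock: 4.7
position: [0.5312, -0.2047, 0.15]
tcp_rot: [2.099, 1.57, 1.989]
ft_force: [0.8, 0.4, -2.4]
opening: 0.0551
shift units [ 0.0005 -1.035  -3.0336] twist units -0.032205430365709255 (alt 29.967794569634293 )
```

View pics/scene2.png

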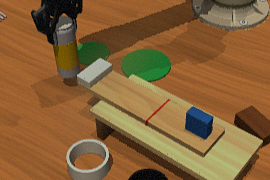

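The can is held, lifted clear and upright at crop (67,55). The wrist reads its weight, about 2.5 N. Next is the pad.

```bash
python3 -m handwheel '[[[0,-0.1,-0.3,0,0.6],[0,-0.3,-0.8,0,0.6],[0,-0.5,-1.4,0,0.6],[0,-0.7,-2,0,0.6],[0,-0.88,-2.5,0,0.6],[0,-1,-2.85,0,0.6],[0,-1.03,-3.03,0,0.6],[0,-1.03,-3.03,0,0.6],[0,-1.03,-3.03,0,0.6]]]'
python3 - <<'E'
from plan import *
go([.406,-.2325,.1165])
s=env.read_state();p,d=env.capture("wrist");cv2.imwrite("pics/wrist3.png",p)
p,_=env.capture("top");cv2.imwrite("pics/top3.png",cv2.resize(p[200:380,260:460],None,fx=3,fy=3))
E
```

```text
clock: 5.7
position: [0.4067, -0.2322, 0.1503]
tcp_rot: [0.421, 1.57, 0.311]
ft_force: [-0.2, -0.2, -0.7]
opening: 0.0556
shift units [ 0.8456 -0.0102 -0.0177] twist units -0.028529231235848346 (alt 29.971470768764153 )
```

View pics/wrist3.png

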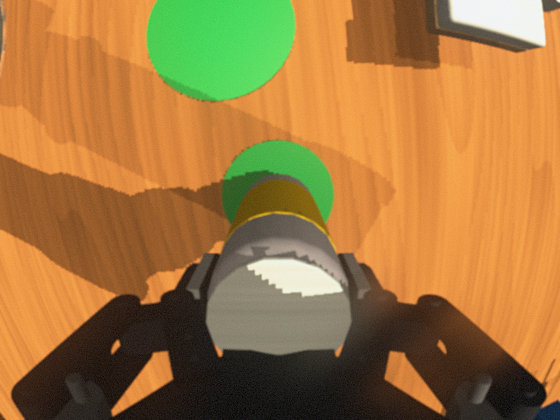

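View pics/top3.png

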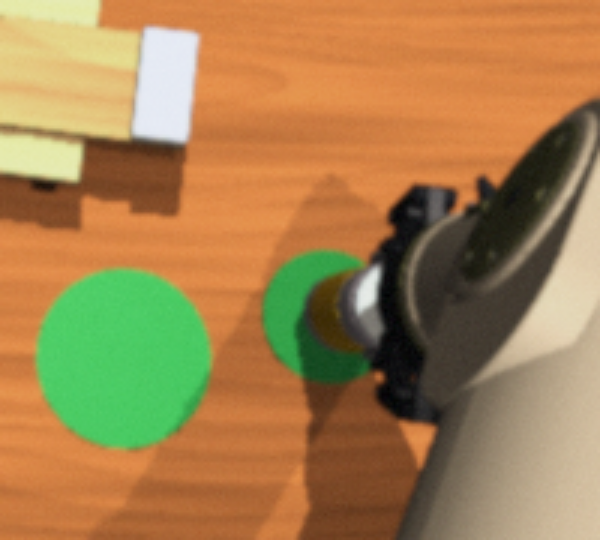

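Wrist view: the pad, centred near (278,190), is straight ahead of the can in the fingers, matching the plan. I'm lowering it gently.

```bash
python3 -m handwheel '[[[0.15,0,0,0,0.6],[0.35,0,0,0,0.6],[0.5,0,0,0,0.6],[0.62,0,0,0,0.6],[0.72,0,0,0,0.6],[0.8,0,0,0,0.6],[0.84,0,0,0,0.6],[0.86,0,0,0,0.6],[0.87,0,0,0,0.6],[0.87,0,0,0,0.6]]]'; python3 plan.py
```

```text
clock: 6.8
position: [0.4064, -0.2326, 0.1156]
tcp_rot: [-0.062, 1.571, -0.172]
ft_force: [0.0, -1.1, -1.5]
opening: 0.0551
[ 0.4064 -0.2326  0.1156] 
 [[ 0.0003  0.1102  0.9939]
 [-0.0001  0.9939 -0.1102]
 [-1.     -0.      0.0003]] 
 [-0.2673  0.1917  0.8023  1.9818 -0.1605  1.0311  0.4982] [ 0.0186 -1.091  -1.4649] 0.05512493629544668 6.8
```

```bash
python3 -m handwheel '[[[0.03,0,0,0,0.6],[0.05,0,0,0,0.6],[0.05,0,0,0,0.6]]]'
python3 - <<'E'
from plan import *
s=env.read_state();p,d=env.capture("wrist");cv2.imwrite("pics/wrist4.png",p)
p,_=env.capture("scene");cv2.imwrite("pics/scene4.png",cv2.resize(p[90:240,160:340],None,fx=4,fy=4))
print(env.read_state()["ft_force"])
E
```

```text
clock: 7.1
position: [0.4067, -0.233, 0.1154]
tcp_rot: [0.572, 1.569, 0.461]
ft_force: [-8.5, 4.0, 23.6]
opening: 0.0553
[-8.0345  3.7055 22.616 ]
```

View pics/scene4.png

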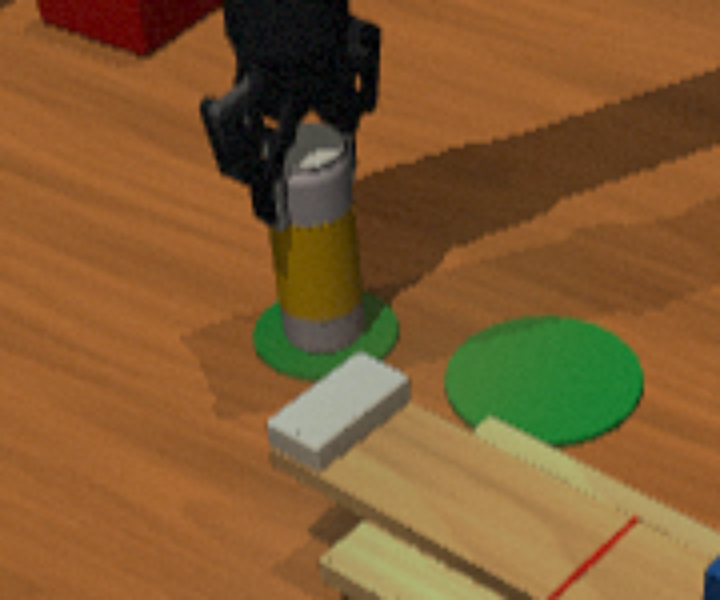

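The can stands upright on the smaller pad and is firmly seated (23 N). I'll ease off 1 mm, then open.

```bash
python3 -m handwheel '[[[-0.03,0,0,0,0.6],[-0.03,0,0,0,0.6],[-0.03,0,0,0,0.4],[-0.03,0,0,0,0.2],[-0.03,0,0,0,0],[-0.03,0,0,0,0],[-0.03,0,0,0,0],[-0.03,0,0,0,0]]]'
```

```text
clock: 8.0
position: [0.4063, -0.2325, 0.1146]
tcp_rot: [-2.512, 1.571, -2.622]
ft_force: [-0.4, 0.1, -0.6]
opening: 0.0854
```

Now straight up.

```bash
python3 -m handwheel '[[[-0.3,0,0,0,0],[-0.8,0,0,0,0],[-1.4,0,0,0,0],[-2,0,0,0,0],[-2.6,0,0,0,0],[-3,0,0,0,0],[-3.2,0,0,0,0],[-3.2,0,0,0,0]]]'
python3 - <<'E'
from plan import *
p,d=env.capture("wrist");cv2.imwrite("pics/wrist5.png",p)
go([.53,.0,.24]);go([.5885,.18,.24])
E
```

```text
clock: 8.8
position: [0.4068, -0.2329, 0.2439]
tcp_rot: [-0.041, 1.569, -0.151]
ft_force: [0.6, 0.3, 0.5]
opening: 0.0854
shift units [0.0738 6.1195 2.4318] twist units -0.03429944540868964 (alt 29.965700554591308 )
shift units [ 0.0747 10.7533  3.3896] twist units -0.03429944540868964 (alt 29.965700554591308 )
```

View pics/wrist5.png

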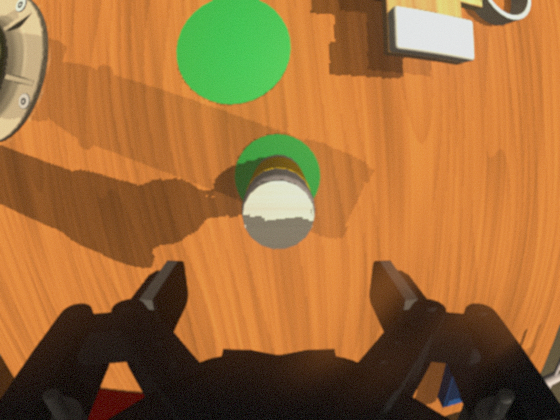

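The can (279,213) stands free on the pad, which is centred at (277,172). Moving over the blue block now.

```bash
python3 -m handwheel '[[[0,0.3,0.1,0,0],[0,1.2,0.4,0,0],[0,2.2,0.7,0,0],[0,3.2,1,0,0],[0,4.2,1.3,0,0],[0,5.2,1.6,0,0],[0,6.2,2,0,0],[0,7.2,2.3,0,0],[0,8.2,2.6,0,0],[0,9,2.9,0,0],[0,9.5,3.1,0,0],[0,9.6,3.2,0,0]]]';python3 -m handwheel '[[[0,0,0,0,0],[0,0,0,0,0]]]'
python3 - <<'E'
from plan import *
s=env.read_state()
p,d=env.capture("wrist");cv2.imwrite("pics/wrist6.png",p)
p,d=env.capture("top");cv2.imwrite("pics/top6.png",p)
print(s["position"],s["tcp_rot"],s["joint_pos"]);go([.588,.18,.24])
np.savez("pics/w6.npz",R=Rt(s),p=s["position"])
E
```

```text
clock: 10.05
position: [0.5751, 0.1396, 0.2404]
tcp_rot: [-2.949, 1.567, -3.054]
ft_force: [-0.5, -0.1, -0.8]
opening: 0.0852
clock: 10.25
position: [0.5754, 0.1335, 0.2422]
tcp_rot: [-2.196, 1.569, -2.309]
ft_force: [-0.6, -0.1, -0.3]
opening: 0.0851
[0.5754 0.1335 0.2422] [-2.1961  1.5694 -2.3085] [-0.6781  0.3318  0.5163  1.488  -0.1641  1.3663 -0.2641]
shift units [0.0699 1.1948 0.178 ] twist units -0.058134424026413 (alt 29.941865575973583 )
```

View pics/wrist6.png

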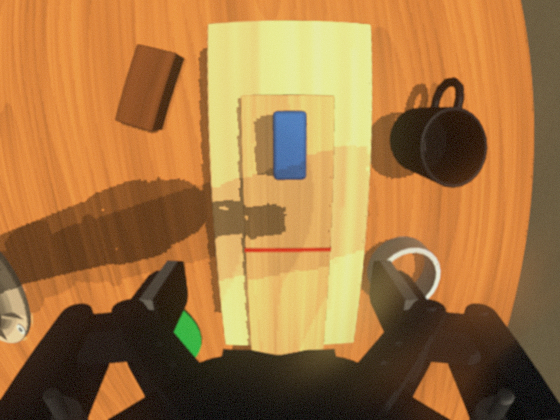

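Wrist view: the blue block's top spans about (273–306, 111–180), the red line runs (246–330, 249), and the riser sits straight beneath. Next I'll refine the block's pose from this view.

```bash
cat >> h.py <<'E'
def wonz(uv,z,R,p):
    c=env.camera_params("wrist");T=c["T_tool_cam"];K=c["camera_matrix"]
    v=np.array([uv[0]-K[0,2],uv[1]-K[1,2]])/K[0,0];r=np.hypot(*v);d=np.r_[v/r*np.sin(r),np.cos(r)]
    o=R@T[:3,3]+p;d=R@T[:3,:3]@d;return o+d*(z-o[2])/d[2]
E
python3 - <<'E'
from plan import *
w=np.load("pics/w6.npz");R,p=w["R"],w["p"];im=cv2.imread("pics/wrist6.png")
for c,a,m in blobs(im,(100,120,40),(128,255,255),300):
    r=cv2.minAreaRect(np.argwhere(m)[:,::-1].astype(np.float32));print(c,a,r)
    b=cv2.boxPoints(r);q=[wonz(x,.145,R,p) for x in b];print(np.array(q),"mean",np.mean(q,0))
for c,a,m in blobs(im,(0,180,80),(6,255,255),30)+blobs(im,(175,150,80),(180,255,255),30): print("red",c,a,wonz(c,.095,R,p))
for n,x,z in (("redL",(246,249),.095),("redR",(330,249),.095),("tailL",(242,95.5),.095),("tailR",(334,95.5),.095),("riserTL",(208,25),.08),("riserTR",(371,26),.08),("riserBL",(225,344),.08),("riserBR",(355,342),.08)): print(n,wonz(x,z,R,p))
E
```

```text
[289.4814 143.4872] 1880 ((289.5, 144.5), (65.0, 29.0), 90.0)
[[0.5815 0.2085 0.145 ]
 [0.6015 0.2064 0.145 ]
 [0.5969 0.1604 0.145 ]
 [0.5763 0.1627 0.145 ]] mean [0.589  0.1845 0.145 ]
red [285.5767 249.454 ] 163 [0.5766 0.0849 0.095 ]
redL [0.54   0.0893 0.095 ]
redR [0.618  0.0804 0.095 ]
tailL [0.5549 0.227  0.095 ]
tailR [0.6324 0.2189 0.095 ]
riserTL [0.5299 0.2996 0.08  ]
riserTR [0.6775 0.284  0.08  ]
riserBL [ 0.4944 -0.0343  0.08  ]
riserBR [ 0.6445 -0.0498  0.08  ]
```

The wrist fix puts the block centre at (0.589,0.183), within about 3 mm of the top-view fix. Plank and riser are parallel within 0.5°. Descending over the block.

```bash
python3 -m handwheel '[[[0,0.4,0.1,0,0],[0,0.9,0.2,0,0],[0,1.25,0.2,0,0],[0,1.25,0.2,0,0],[0,1.25,0.2,0,0]]]'
python3 - <<'E'
from plan import *
go([.589,.182,.118])
E
```

```text
clock: 10.85
position: [0.5892, 0.1838, 0.2425]
tcp_rot: [-1.858, 1.57, -1.968]
ft_force: [0.5, -0.3, -0.1]
opening: 0.0856
shift units [ 3.1129 -0.044   0.0015] twist units -0.028938788758135086 (alt 29.971061211241864 )
```

```bash
python3 -m handwheel '[[[0.2,-0.04,0,0,0],[0.7,-0.04,0,0,0],[1.3,-0.04,0,0,0],[1.9,-0.04,0,0,0],[2.4,-0.04,0,0,0],[2.8,-0.04,0,0,0],[3,-0.04,0,0,0],[3.1,-0.04,0,0,0],[3.1,-0.04,0,0,0],[3.1,-0.04,0,0,0]]]'
python3 - <<'E'
from plan import *
go([.589,.182,.118])
p,d=env.capture("wrist");cv2.imwrite("pics/wrist7.png",p)
E
```

```text
clock: 11.85
position: [0.5896, 0.1821, 0.1195]
tcp_rot: [0.436, 1.57, 0.325]
ft_force: [0.1, -0.4, -0.7]
opening: 0.0855
shift units [ 0.0386 -0.0053 -0.0145] twist units -0.03721139470493048 (alt 29.96278860529507 )
```

View pics/wrist7.png

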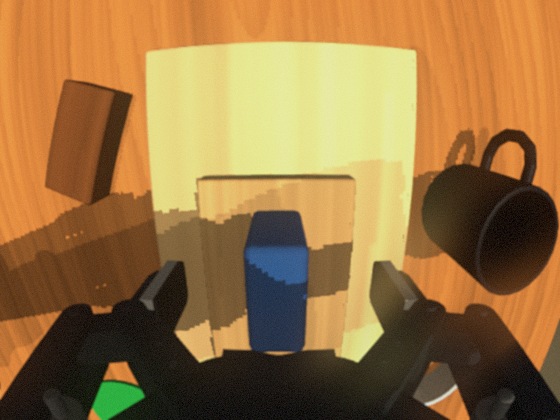

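The block (277,300) sits centred between the fingers. Closing with 60 N.

```bash
python3 -m handwheel '[[[0,0,0,0,0.4],[0,0,0,0,0.7],[0,0,0,0,0.9],[0,0,0,0,0.9],[0,0,0,0,0.9],[0,0,0,0,0.9],[0,0,0,0,0.9]]]' 60
python3 - <<'E'
from plan import *
s=env.read_state();print(s["ft_force"],s["moment"],s["opening"])
p,d=env.capture("wrist");cv2.imwrite("pics/wrist8.png",p)
p,d=env.capture("scene");cv2.imwrite("pics/scene8.png",cv2.resize(p[120:330,180:440],None,fx=3,fy=3))
go([.589-.0137,.182-.128+.02,.1195])
E
```

```text
clock: 12.6
position: [0.5892, 0.1823, 0.1189]
tcp_rot: [0.42, 1.57, 0.31]
ft_force: [0.8, -0.8, 2.1]
opening: 0.0236
[ 0.7713 -0.8258  2.0516] [0.0035 0.0041 0.0452] 0.023643526647705793
shift units [-0.016  -2.7302 -0.0483] twist units -0.033161587343938 (alt 29.966838412656063 )
```

View pics/scene8.png

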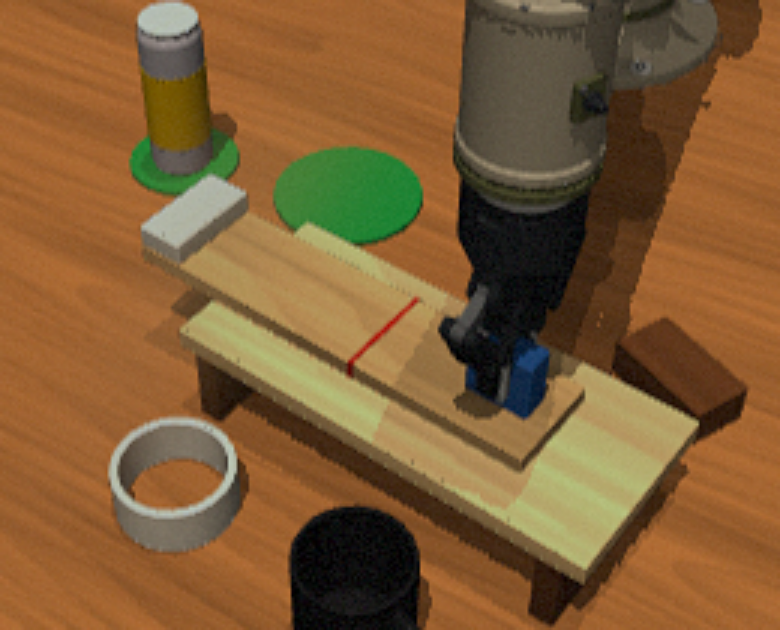

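The grip is good (23.6 mm) and the can is on its pad, clear of the plank's path. First I'll slide 100 mm along tool −y with a slight downward bias.

```bash
python3 -m handwheel '[[[0.02,-0.08,0,0,0.9],[0.02,-0.25,0,0,0.9],[0.02,-0.5,0,0,0.9],[0.02,-0.75,0,0,0.9],[0.02,-1,0,0,0.9],[0.02,-1.25,0,0,0.9],[0.02,-1.5,0,0,0.9],[0.02,-1.75,0,0,0.9],[0.02,-2,0,0,0.9],[0.02,-2.25,0,0,0.9],[0.02,-2.4,0,0,0.9],[0.02,-2.5,0,0,0.9]]]'; python3 plan.py
```

```text
clock: 13.9
position: [0.5788, 0.0844, 0.1189]
tcp_rot: [1.021, 1.567, 0.912]
ft_force: [0.2, 6.3, 6.8]
opening: 0.0234
[0.5788 0.0844 0.1189] 
 [[ 0.002   0.1091  0.994 ]
 [ 0.0026  0.994  -0.1091]
 [-1.      0.0028  0.0017]] 
 [-0.5862  0.4148  0.5002  1.6699 -0.2201  1.1103 -0.1331] [0.2153 6.2959 6.815 ] 0.02343578485209132 13.9
```

Run:
```python
from plan import *
p,d=env.capture("top");cv2.imwrite("pics/top9.png",p);cv2.imwrite("pics/top9c.png",cv2.resize(p[150:320,220:400],None,fx=4,fy=4,interpolation=cv2.INTER_CUBIC))
p,d=env.capture("scene");cv2.imwrite("pics/scene9.png",p);cv2.imwrite("pics/scene9c.png",cv2.resize(p[140:290,190:390],None,fx=4,fy=4,interpolation=cv2.INTER_CUBIC))
```

```text
(no output)
```

View pics/top9c.png

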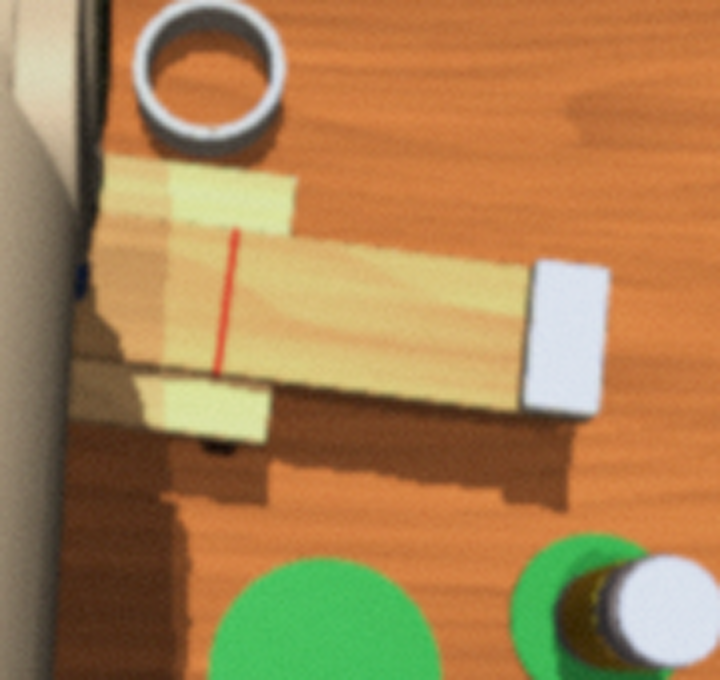

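View pics/scene9c.png

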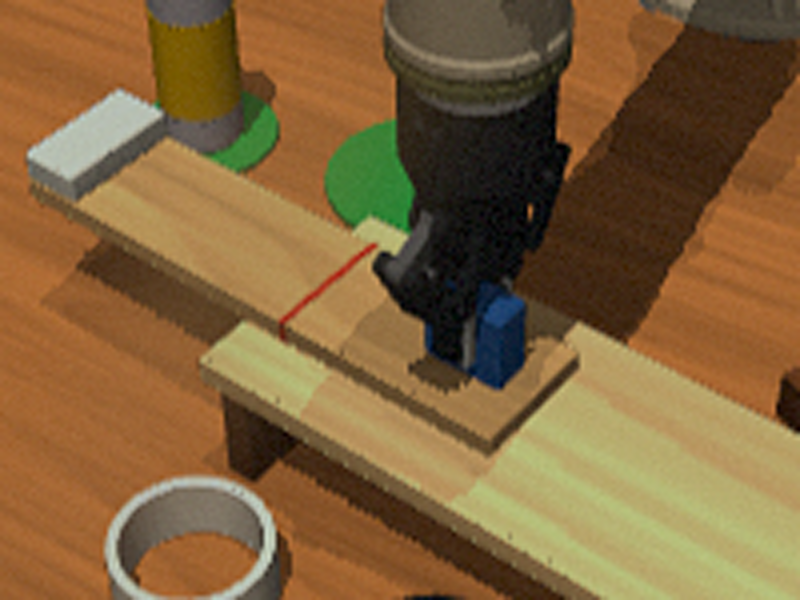

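```bash
cat > meas.py <<'E'
from plan import *
def rel(n,cr,ra,rb,ea,eb):
    s,x,y=cr;f=lambda q:((q[0]+.5)/s-.5+x,(q[1]+.5)/s-.5+y)
    A,B=onz(n,f(ra),.095),onz(n,f(rb),.095);E,F=onz(n,f(ea),.08),onz(n,f(eb),.08)
    X=(E-F)[:2];print(n,"edge w",np.hypot(*X),"red w",np.linalg.norm(A-B));X/=np.hypot(*X);Y=np.array([-X[1],X[0]])
    m=((A+B)/2-(E+F)/2)[:2];print("  along y %.4f  x %.4f"%(m@Y,m@X),"skew deg",np.degrees(np.arctan2((A-B)[:2]@Y,(A-B)[:2]@X)))
E
python3 - <<'E'
from meas import *
rel("top",(4,220,150),(236,231),(217,375),(297,177),(267,443))
rel("scene",(4,190,140),(284,321),(376,245),(202,360),(370,217))
E
```

```text
top edge w 0.14981584553062438 red w 0.07999434450001781
  along y 0.0305  x -0.0040 skew deg -0.6224392102599352
scene edge w 0.1471807045717397 red w 0.07836590648820688
  along y 0.0277  x -0.0042 skew deg -1.4007887041301161
```

About 29 mm remains. I'll go 25 mm and look again.

```bash
python3 -m handwheel '[[[0,-0.06,0,0,0.9],[0,-0.16,0,0,0.9],[0,-0.28,0,0,0.9],[0,-0.4,0,0,0.9],[0,-0.5,0,0,0.9],[0,-0.58,0,0,0.9],[0,-0.62,0,0,0.9],[0,-0.62,0,0,0.9],[0,-0.62,0,0,0.9]]]'
python3 - <<'E'
from plan import *
p,d=env.capture("top");cv2.imwrite("pics/top10c.png",cv2.resize(p[170:290,240:400],None,fx=5,fy=5,interpolation=cv2.INTER_CUBIC))
p,d=env.capture("scene");cv2.imwrite("pics/scene10c.png",cv2.resize(p[150:270,190:350],None,fx=5,fy=5,interpolation=cv2.INTER_CUBIC))
E
```

```text
clock: 14.9
position: [0.5763, 0.0602, 0.119]
tcp_rot: [0.943, 1.567, 0.834]
ft_force: [1.7, 6.4, 7.4]
opening: 0.0232
```

View pics/top10c.png

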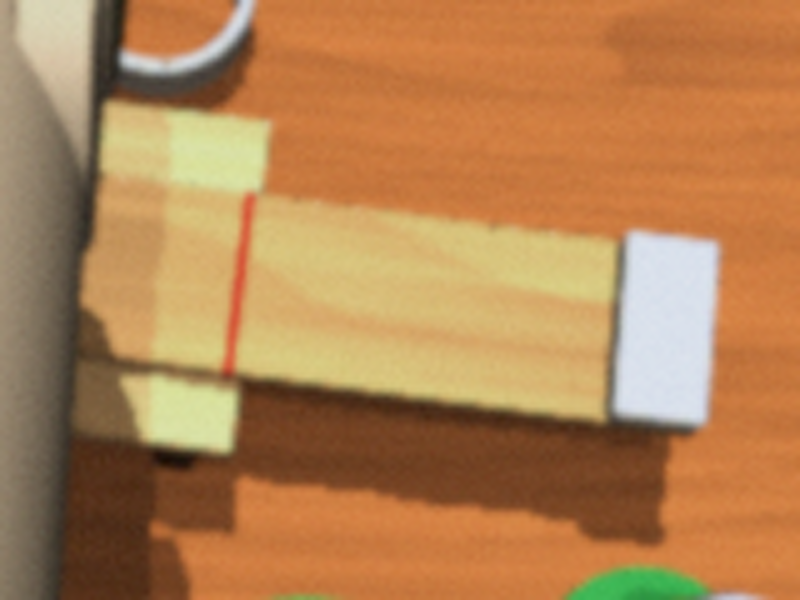

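View pics/scene10c.png

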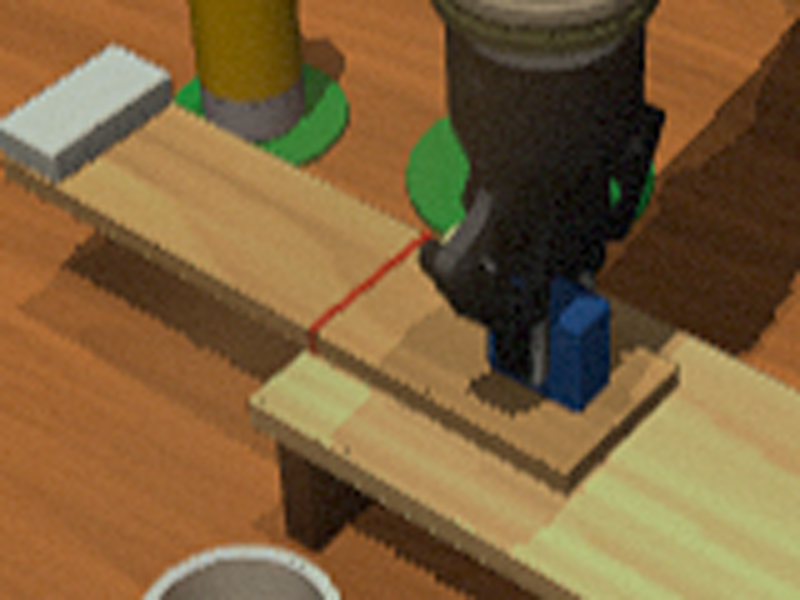

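Run:
```python
from meas import *
rel("top",(5,240,170),(250,195),(229,374),(270,122),(235,453))
f=lambda q:((q[0]+.5)/5-.5+190,(q[1]+.5)/5-.5+150)
Y=np.array([.108,.994])
# scene: underside of red mark vs riser edge (both at z=.08)
a=onz("scene",f((313,352)),.08);c=onz("scene",f((252,404)),.08);print("scene red-edge along y",(a-c)[:2]@Y,a,c)
A,B=onz("scene",f((314,329)),.095),onz("scene",f((428,236)),.095);print((A-c)[:2]@Y,(B-c)[:2]@Y,np.linalg.norm(A-B))
s=env.read_state();print(s["position"],s["ft_force"])
```

```text
top edge w 0.1490232704393643 red w 0.07937454078183004
  along y 0.0061  x -0.0036 skew deg -0.5573964353772624
scene red-edge along y -0.0006032972623434848 [ 0.604  -0.0438  0.08  ] [ 0.6442 -0.0476  0.08  ]
0.0012255914447871137 0.0014680391281833636 0.07787838882398292
[0.5763 0.0602 0.119 ] [0.1154 5.7452 7.6982]
```

Remaining distance: about 6 mm in the top view and 1–3 mm in the scene view, with the earlier wrist fix giving about 4. I'll move 3.5 mm more and check with finer crops.

```bash
python3 -m handwheel '[[[0,-0.04,0,0,0.9],[0,-0.09,0,0,0.9],[0,-0.09,0,0,0.9],[0,-0.09,0,0,0.9],[0,-0.09,0,0,0.9]]]'
python3 - <<'E'
from plan import *
ps=[env.capture("top")[0].astype(float) for _ in range(4)];p=np.mean(ps,0);np.save("pics/t11.npy",p);cv2.imwrite("pics/top11c.png",cv2.resize(p[185:265,260:320].astype(np.uint8),None,fx=8,fy=7.5,interpolation=cv2.INTER_CUBIC)[:600])
ps=[env.capture("scene")[0].astype(float) for _ in range(4)];p=np.mean(ps,0);np.save("pics/s11.npy",p);cv2.imwrite("pics/scene11c.png",cv2.resize(p[185:245,225:295].astype(np.uint8),None,fx=10,fy=10,interpolation=cv2.INTER_CUBIC))
E
```

```text
clock: 15.5
position: [0.5759, 0.0569, 0.1191]
tcp_rot: [0.954, 1.567, 0.845]
ft_force: [0.8, 5.7, 7.3]
opening: 0.0234
```

View pics/top11c.png

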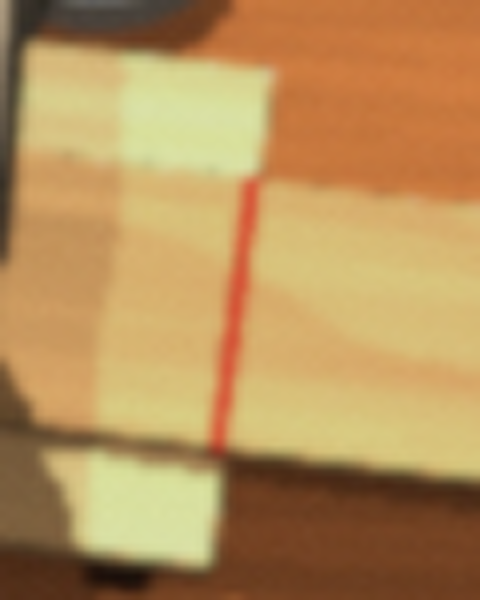

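View pics/scene11c.png

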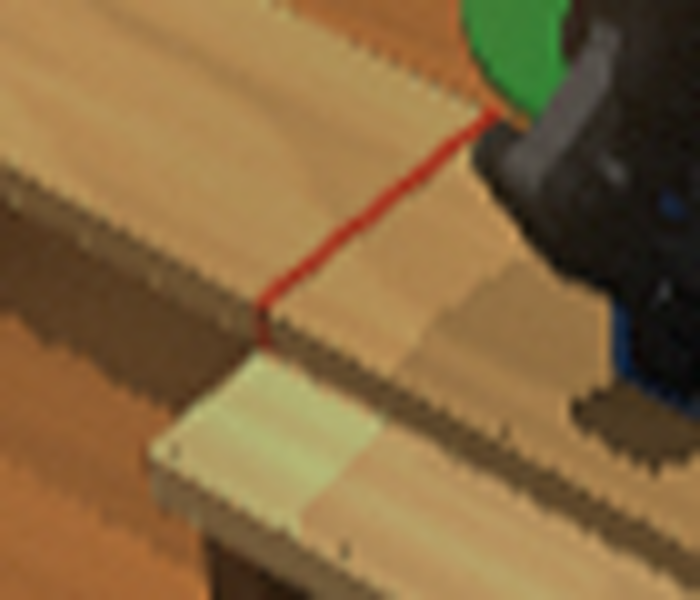

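Run:
```python
from meas import *
g=lambda q:((q[0]+.5)/8-.5+260,(q[1]+.5)/7.5-.5+185)
A,B=onz("top",g((252,180)),.095),onz("top",g((217,453)),.095);E,F=onz("top",g((273,70)),.08),onz("top",g((213,568)),.08)
X=(E-F)[:2];X/=np.hypot(*X);Y=np.array([-X[1],X[0]]);m=((A+B)/2-(E+F)/2)[:2];print("top y,x",m@Y,m@X,np.degrees(np.arctan2((A-B)[:2]@Y,(A-B)[:2]@X)))
f=lambda q:((q[0]+.5)/10-.5+225,(q[1]+.5)/10-.5+185)
a=onz("scene",f((264,348)),.08);e1=onz("scene",f((258,350)),.08);c=onz("scene",f((150,447)),.08);print("scene at plank side",(a-e1)[:2]@Y,"vs corner",(a-c)[:2]@Y)
A,B=onz("scene",f((264,303)),.095),onz("scene",f((492,114)),.095);print((A-c)[:2]@Y,(B-c)[:2]@Y,(A-e1)[:2]@Y)
```

```text
top y,x 0.002730347809554811 -0.003795731097145319 -0.3656114584146539
scene at plank side 0.0006428257236556856 vs corner -0.0006469900572057246
0.0010677633701210274 0.0012543044326622822 0.0023575791509824378
```

Top says +2.7 mm and scene about +1 mm. One last 1.2 mm nudge, a short hold, then the final check.

```bash
python3 -m handwheel '[[[0,-0.03,0,0,0.9],[0,-0.03,0,0,0.9],[0,-0.03,0,0,0.9],[0,-0.03,0,0,0.9],[0,-0.03,0,0,0.9]]]'
python3 - <<'E'
from plan import *
p,d=env.capture("top");cv2.imwrite("pics/top12.png",p)
for c,a,m in blobs(p,(45,120,60),(75,255,255)): print("green",c,a)
for c,a,m in blobs(p,(0,0,150),(180,40,255)):
    if 280<c[0]<420 and 180<c[1]<340: print("white",c,a,"z.115",onz("top",c,.115),"z.154",onz("top",c,.154))
p2,d2=env.capture("scene");cv2.imwrite("pics/scene12.png",p2)
for n,i,dd in (("top",p,d),("scene",p2,d2)):
    for c,a,m in blobs(i,(0,0,150),(180,40,255)):
        q=dep(n,c,dd)
        if .3<q[0]<.6 and -.35<q[1]<-.1: print(n,"white depth pt",c,q)
E
python3 plan.py
```

```text
clock: 16.4
position: [0.5758, 0.0559, 0.1191]
tcp_rot: [0.985, 1.567, 0.877]
ft_force: [0.9, 6.5, 7.9]
opening: 0.0233
green [362.545  306.3379] 734
green [300.6732 319.096 ] 2699
white [374.7544 235.5116] 688 z.115 [ 0.5457 -0.2215  0.115 ] z.154 [ 0.538  -0.2116  0.154 ]
white [387.1755 302.1993] 587 z.115 [ 0.4092 -0.2418  0.115 ] z.154 [ 0.4076 -0.231   0.154 ]
top white depth pt [374.7544 235.5116] [ 0.5458 -0.2215  0.1147]
top white depth pt [387.1755 302.1993] [ 0.4076 -0.2312  0.1534]
scene white depth pt [235.3256 125.9767] [ 0.4063 -0.2317  0.1524]
scene white depth pt [204.8488 169.2068] [ 0.5481 -0.2202  0.1136]
[0.5758 0.0559 0.1191] 
 [[ 0.0026  0.1082  0.9941]
 [ 0.0031  0.9941 -0.1082]
 [-1.      0.0033  0.0022]] 
 [-0.5503  0.4022  0.5105  1.6882 -0.219   1.105  -0.0837] [1.851  6.4376 7.6737] 0.023300462195027148 16.5
```

View pics/scene12.png

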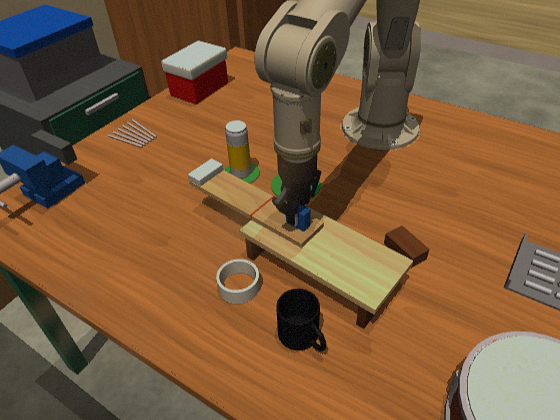

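View pics/top12.png

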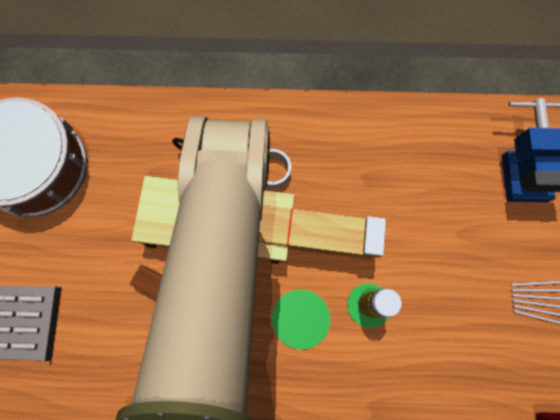

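The can top is at (0.4076,−0.231,0.153), within 2 mm of the pad centre. The nose block's top is at z 0.1147 against 0.115 expected, so the plank is level. The red line lies on the riser's edge at top-view (290,219), and the mug, tape and wooden block haven't moved. Handing in.

```bash
python3 -c "
from station import env
print(env.sign_off())"
```

```text
the job is handed in; nothing more can be done
None
```

I moved the can onto the smaller green pad, slid the plank out to its red line, and handed the job in at about 16.5 s while still holding the blue block. No verdict is reported back, so the results below are my own checks.

- **Can:** it stands upright and released on the 98 mm pad; the other pad measured 131 mm. The can's top is within about 2 mm of the pad's centre, at z 0.153 m.
- **Plank position:** I slid it about 127 mm along the riser without lifting it. My estimates of how far the red line stops short of the edge are about 2 mm from the top view and about 0 mm from the scene view. Both are the reading before the last nudge less the 1 mm moved. The nose block puts it nearer 2.5 mm short, and all are inside the 7 mm limit.
- **Plank alignment:** the middle is off by 4 mm and the skew is about 0.4°, measured before the last 1 mm. The nose is level, at 0.1147 m against 0.115 m expected.
- **Hold:** the gripper is closed on the block at 60 N, with the wrist reading about 7.7 N as it holds the block down.
- **Clearances:** the plank is clear of the can. The tape, mug and wooden block look unmoved by eye in the last pictures, though in the top view the arm hides most of the mug and part of the wooden block.

The cameras disagreed by 2–3 mm throughout on the distance to the edge, close to the stated 2 mm calibration. I settled on a position between them.

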